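# Slide the chamber cover shut on the heated stage

### The job

The round chamber sunk in the heated stage stands open. Close it with the large round metal cover that lies beside it on the stage: it has no handle, so push it along over the chamber until it drops in and sits flat and level on the rim, then move clear. Leave the dishes, the tweezers and everything else on the bench where they are.

Things in the scene. Friction and masses are not known exactly. Their poses are not given: they have to be found in the camera images.
- stage: Heated stage: fixed grey slab on the bench, 320 (its x) x 420 (its y) x 30 mm high, flat top. Origin: centre of its underside, z up. In the middle of the top is a round open chamber, 80 mm in diameter, 20 mm deep, its edge flush with the top, chamfered 1 mm and ringed by a thin steel line; its floor is black and holds a fixed 60 mm clear dish, 10 mm below the top.
- chamber_mouth (a point): Centre of the chamber's round mouth, at the level of the stage's top (30 mm above the bench); axes as the stage's.
- cover: Loose cover, about 300 g: plain round aluminium flange 112 mm in diameter, 8 mm thick, no knob, too wide to grip across; centred under it a flat round spigot 74 mm in diameter, 6 mm deep. Origin: centre of the spigot's underside, z up; flange 6 to 14 mm above it. Starts lying on its spigot on the stage top, on the +y or -y side of the chamber, and slides freely.
- cover_seat (a point): Centre of the flange's underside, 6 mm above the cover's origin. Seated, it coincides with chamber_mouth (3 mm of play all round); before, it is 6 mm higher. Pushed over the mouth, the cover tips forward a little about 15 mm short of centre, then its spigot drops in and the flange lands on the stage top.
- dish: Bystander: lidded plastic culture dish, 57 mm in diameter, 16 mm high, loose on the stage, on the other side of the chamber from the cover. Origin: centre of its underside.
- small_dish: Bystander: small lidded dish, 36 mm in diameter, 12 mm high, loose near the stage's +x edge. Origin: centre of its underside.
- tweezers: Bystander: steel tweezers, about 130 mm long along their own y, 15 mm wide, 8 mm high, lying near the stage's -x edge. Origin: middle of the underside.
- medium: Bystander: upright bottle, 60 mm in diameter, 130 mm high, loose on the bench to the left of the stage. Origin: centre of its underside.
- oil_jar: Bystander: upright jar, 56 mm in diameter, 70 mm high, loose on the bench to the right of the stage. Origin: centre of its underside.
Mind the look-alikes: they are no part of the job. There is more than one size of the cover; the one meant has the size given above.

How it is judged:
By the outcome, as a careful person would: the job done as asked, in the order asked, and still so for the second after the job is handed in, with the robot touching nothing.
It also fails if it takes over 38 s, if anything falls off the work surface, if the arm or the gripper's body presses on something with over 40 N, if the wrist force passes 120 N, or if a joint passes its speed limit or range.

### The arm

A 6-joint arm with a two-finger parallel gripper is mounted at the origin on the work surface. World frame = base frame: x ahead of the robot, y to its left, z up, the work surface at z = 0. Lengths are in m, angles in rad, forces in N, time in s.
With the tool pointing down it reaches from about 0.225 to 0.875 m from the base axis. Payload 3.4 kg.
Tool frame: the origin (TCP) lies at the very end of the fingers, on their centre line; the grasp point (between the pads) lies 19 mm behind it; z points along the fingers, y is the line along which they close (so a half turn about z gives the same grasp; the last joint's range is limited). The gripper opens to 85 mm and grips with 20 to 120 N. Pads are 22 mm wide; open, the fingers measure 114 mm over their backs; the gripper's body (76 mm by 85 mm) begins 54 mm behind the grasp point. The pads swing forward as they close: fully open they stand 13 mm farther back than shut.
Start: joints at [-1.394, 0.276, 1.505, -0, 1.361, -0.121], TCP at [0.169, -0.55, 0.231] pointing down, gripper open.
Joint ranges: [-2.89, 2.89], [-0.75, 2.08], [0.22, 2.7], [-1.18, 4.32], [0.11, 2.71], [-2.7, 2.7]. Speed limits (rad/s): [2.57, 2.57, 3.14, 3.14, 3.14, 3.14].

### API

Orientations are given as a unit quaternion [w, x, y, z].
In Python, from rig import manip, eyes gives the robot as it stands.
- The arm moves only by the tool servo_tool, never from a script. Its argument "series" is text: rows parted by semicolons, each of 7 numbers parted by spaces: the shift along the tool's x, y, z in m, then the turn, a rotation vector about the tool's x, y, z in degrees, then the closure, from 0 (fully open) to 1 (shut). In form: dx dy dz ax ay az fingers; .... A call has 1 to 5 rows; each row is the pose to reach, as a shift and turn from the pose commanded when the call began, along the tool's axes at that moment; what a row does not reach only later rows make up. A row lasts 1/10 s, in which the tool goes at most 50 mm and 8.59 degrees, less where a joint would pass 70% of its speed; a pose out of reach is approached as far as the arm can. A call with a gripper value outside its range is refused whole. The fingers move at their own pace and stop on an object; "squeeze" is the grip in N (left out, the last holds). Time passes only in rows, so rows that repeat a pose let the fingers close. It gives the time, the measured TCP pose, the force, the opening and the grip force at its end, in the units of the state.
- manip.get_state(): the state, without advancing time (a new reading comes with each control period).
- eyes.get_image(name): name is "side" or "top" or "wrist"; returns the picture (400x640x3 uint8, red, green, blue); there is no depth.
- eyes.camera_info(name): a dict with "fx", "fy", "cx", "cy" (pixels), "dist" ([k1, k2, p1, p2, k3] as OpenCV has them; the pictures are not rectified), "eye" and "orientation" of the camera in the world. Camera axes: x right, y down, z forward; pixel columns grow to the right and rows downward; lengths in m; the calibration is good to about 2 mm. A picture is of the moment at which its call begins: read the wrist's pose just before it. camera_info takes no time and is no camera call; for the wrist camera it gives the pose at the moment of the call.
- manip.sign_off(): hands the job in; it is judged then, once.
The state is a dict: "clock": time; "qpos": joint angles; "qd": joint speeds; "effort": joint torques, N m; "position": TCP position; "ee_rot": TCP orientation; "contact_force": force on the tool from outside, world axes, zero at the start; "moment": the same for the moment, N m; "width": finger opening in m; "gripper_force": force on a finger pad.
Only numpy, scipy, OpenCV 4.12 (cv2) and the standard library are available. Lean on these libraries where they do the work, as an engineer would, in place of code of your own. Each camera call takes 0.05 s, during which the arm holds its last target. There are 200 camera calls.

## Working session

There is one attempt and no reset: what is moved stays moved. The work goes in short steps, Python scripts to look and compute and a tool call to move; the robot and the scene stay as the last step left them, time stands still between calls to the robot, and variables do not carry over. Pictures are saved under pics/ and viewed, at most 10 in all, crops included, and the job is handed in when it is done.

Besides the shell and the picture viewer there is one more tool, called after ">>>" as name(argument=value, ...) on one line, values as JSON. servo_tool: Moves the arm, as the interface text tells. Its arguments: {"type":"object","properties":{"series":{"type":"string"},"squeeze":{"type":"number"}},"required":["series"]}

```bash
mkdir -p pics
cat > h.py <<'E'
import numpy as np, cv2
from scipy.spatial.transform import Rotation as R
from rig import manip, eyes
def cam(n):
    c=eyes.camera_info(n); K=np.array([[c['fx'],0,c['cx']],[0,c['fy'],c['cy']],[0,0,1]])
    q=c['orientation']; return K,np.array(c['dist'],float),np.array(c['eye']),R.from_quat([q[1],q[2],q[3],q[0]]).as_matrix()
def ray(n,uv,z):
    K,d,e,M=cam(n); p=cv2.undistortPoints(np.array(uv,float).reshape(-1,1,2),K,d).reshape(-1,2)
    r=np.c_[p,np.ones(len(p))]@M.T; return e+r*((z-e[2])/r[:,2:])
def proj(n,P):
    K,d,e,M=cam(n); return cv2.projectPoints(np.array(P,float).reshape(-1,3),cv2.Rodrigues(M.T)[0],-M.T@e,K,d)[0].reshape(-1,2)
def snap(n,f):
    im=eyes.get_image(n)[:,:,::-1].copy(); cv2.imwrite('pics/'+f,im); return im
E
python3 - <<'E'
from h import *
snap('top','t1.png'); snap('side','s1.png')
for n in('top','side'): print(cam(n))
E
```

```text
(array([[370.54467974,   0.        , 314.16026035],
       [  0.        , 370.54467974, 198.7327991 ],
       [  0.        ,   0.        ,   1.        ]]), array([0.01051228, 0.        , 0.        , 0.        , 0.        ]), array([ 0.33080685, -0.00183822,  1.09777439]), array([[ 0.0347862 , -0.9758177 ,  0.21580022],
       [-0.99939265, -0.03352047,  0.00952367],
       [-0.00205964, -0.21600045, -0.97639109]]))
(array([[435.99336729,   0.        , 324.52978722],
       [  0.        , 435.99336729, 204.33246154],
       [  0.        ,   0.        ,   1.        ]]), array([0.02061323, 0.        , 0.        , 0.        , 0.        ]), array([0.12628505, 0.88834058, 0.82923482]), array([[-0.89171577, -0.28993518,  0.34753502],
       [-0.45247303,  0.55319603, -0.69945858],
       [ 0.01054266, -0.78096847, -0.62448147]]))
```

View pics/t1.png

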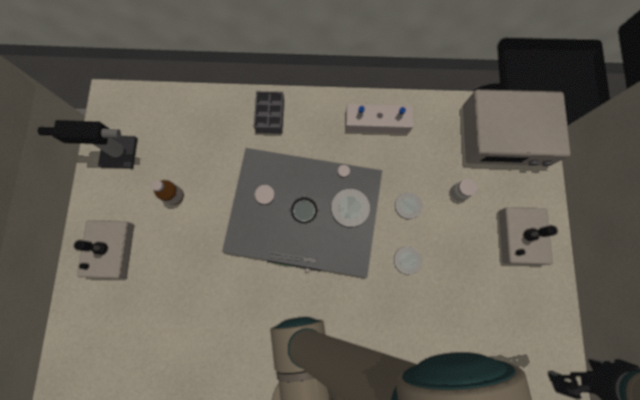

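View pics/s1.png

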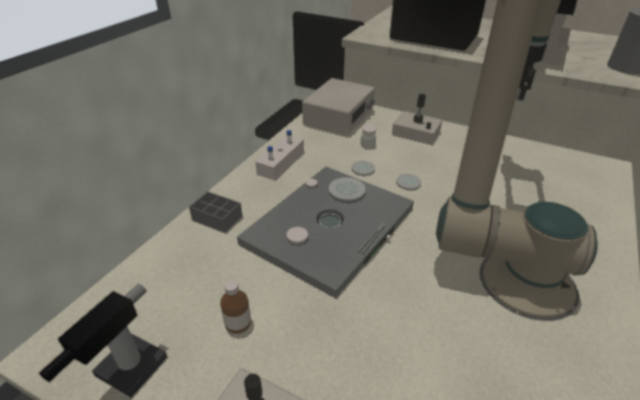

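The top view shows the open chamber at about (304,210). The large cover is at (350,208), on the -y side, and the dish is at (264,194) on the other side. The tweezers are at (295,262). The smaller look-alikes are on the bench at (407,206) and (407,261).

Run:
```python
from h import *
im=cv2.imread('pics/t1.png'); g=cv2.cvtColor(im,cv2.COLOR_BGR2GRAY)
print(g[208,325:380:3], g[210,285:325:2])
def fit(mask,uv,z):
    cs,_=cv2.findContours(mask,cv2.RETR_EXTERNAL,cv2.CHAIN_APPROX_NONE)
    c=min(cs,key=lambda c:np.hypot(*(c.reshape(-1,2).mean(0)-uv))+ (1e3 if len(c)<20 else 0))
    P=ray('top',c.reshape(-1,2),z)[:,:2].astype(np.float32)
    (x,y),r=cv2.minEnclosingCircle(P); e=cv2.fitEllipse(P); return len(c),(x,y,r),e
win=np.zeros_like(g); cv2.circle(win,(350,208),26,255,-1)
for t in (115,125,135): print('cover',t,fit(((g>t)&(win>0)).astype(np.uint8),(350,208),.044))
win[:]=0; cv2.circle(win,(304,210),18,255,-1)
for t in (45,55,65): print('chamber',t,fit(((g<t)&(win>0)).astype(np.uint8),(304,210),.03))
win[:]=0; cv2.circle(win,(264,194),15,255,-1)
print('dish',fit(((g>125)&(win>0)).astype(np.uint8),(264,194),.046))
print('sd',ray('top',[(344,171)],.042))
print('corners',ray('top',[(246,150),(381,169),(367,277),(224,253)],.03))
big=cv2.resize(im[140:290,210:430],None,fx=3.6,fy=3.6,interpolation=cv2.INTER_CUBIC); cv2.imwrite('pics/c1.png',cv2.convertScaleAbs(big,alpha=1.4))
```

```text
[ 90  91 109 140 137 133 136 140 134 135 137 136 142 142 142 104  92 107
 136] [ 90  89  77  51  85  97  92  92  93  93  92  93  93  93 102  64  57  85
  91  89]
cover 115 (105, (0.5429784655570984, -0.09717394411563873, 0.05589919164776802), ((0.5429900884628296, -0.09724773466587067), (0.10730846971273422, 0.10923602432012558), 146.93063354492188))
cover 125 (103, (0.5429967641830444, -0.09726199507713318, 0.054620157927274704), ((0.5426749587059021, -0.09706582874059677), (0.1049223467707634, 0.10710008442401886), 149.66854858398438))
cover 135 (99, (0.5430520176887512, -0.0973212942481041, 0.05270634591579437), ((0.5427441000938416, -0.09732360392808914), (0.10079814493656158, 0.10291407257318497), 136.9707489013672))
chamber 45 (39, (0.5529711246490479, 0.0365695059299469, 0.02824791893362999), ((0.520943284034729, 0.03839956223964691), (0.07806581258773804, 0.09387824684381485), 87.7134017944336))
chamber 55 (75, (0.5343844890594482, 0.038420338183641434, 0.037404272705316544), ((0.5303371548652649, 0.0382835790514946), (0.07274604588747025, 0.07501090317964554), 68.62222290039062))
chamber 65 (74, (0.5326660871505737, 0.03835592791438103, 0.03954531252384186), ((0.5327777862548828, 0.03816799819469452), (0.07588914781808853, 0.0764160081744194), 76.53392028808594))
dish (49, (0.5736814141273499, 0.1547829657793045, 0.02682996168732643), ((0.5734822154045105, 0.15484832227230072), (0.05126328021287918, 0.05170058831572533), 150.98081970214844))
sd [[ 0.65139503 -0.0770733   0.042     ]]
corners [[ 0.71129461  0.22089053  0.03      ]
 [ 0.66506128 -0.18879359  0.03      ]
 [ 0.3462484  -0.14803579  0.03      ]
 [ 0.39922213  0.26055773  0.03      ]]
```

View pics/c1.png

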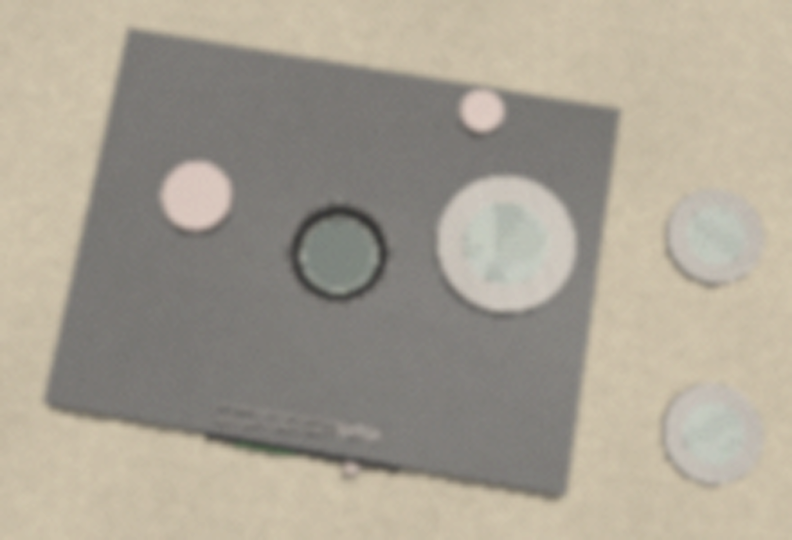

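The crop confirms this. The cover is at about (0.543,-0.097), the chamber at (0.533,0.038), and the push distance is about 136 mm. I'll push with two spread fingers so the cover centres itself between them.

```bash
cat >> h.py <<'E'
CH=np.array([.533,.038])
def rel(P,d):
    "shift/turn to TCP P pointing down with tool y across push dir d"
    s=manip.get_state(); q=s['ee_rot']; A=R.from_quat([q[1],q[2],q[3],q[0]])
    y=np.array([d[1],-d[0],0]); best=None
    for sg in(1,-1):
        z=np.array([0,0,-1.]); yy=sg*y; B=R.from_matrix(np.c_[np.cross(yy,z),yy,z]); v=(A.inv()*B).as_rotvec(degrees=True)
        print('t',s['clock'],'pos',np.round(s['position'],4),'j6 %.2f'%s['qpos'][5],'shift',np.round(A.inv().apply(np.array(P)-s['position']),4),'turn',np.round(v,2))
E
python3 - <<'E'
from h import *
d=CH-[.543,-.0972]; d/=np.linalg.norm(d); print(d)
p=np.array([.543,-.0972])-.078*d; rel([*p,.12],d)
E
```

```text
[-0.073763   0.9972758]
t 0.1 pos [ 0.1686 -0.5492  0.2305] j6 -0.12 shift [ 0.4732 -0.246   0.111 ] turn [-7.000e-02 -7.000e-02 -7.717e+01]
t 0.1 pos [ 0.1686 -0.5492  0.2305] j6 -0.12 shift [ 0.4732 -0.246   0.111 ] turn [-8.0000e-02  8.0000e-02  1.0283e+02]
```

>>> servo_tool(series="0.473 -0.246 0.04 0 0 -77.2 0.4;0.473 -0.246 0.04 0 0 -77.2 0.4;0.473 -0.246 0.04 0 0 -77.2 0.4;0.473 -0.246 0.04 0 0 -77.2 0.4;0.473 -0.246 0.04 0 0 -77.2 0.4", squeeze=20)

```text
clock: 0.6
position: [0.3473, -0.3732, 0.2122]
ee_rot: [-0.0, 0.864, 0.503, 0.0]
contact_force: [1.2, -1.1, -0.4]
width: 0.0513
gripper_force: 0.0
```

```bash
cat > r.py <<'E'
from h import *
d=CH-[.543,-.0972]; d/=np.linalg.norm(d)
p=np.array([.543,-.0972])-.078*d; rel([*p,.12],d)
E
python3 r.py
```

```text
t 0.6 pos [ 0.3473 -0.3732  0.2122] j6 -0.44 shift [0.2718 0.0771 0.0922] turn [-1.000e-02 -2.000e-02 -3.388e+01]
t 0.6 pos [ 0.3473 -0.3732  0.2122] j6 -0.44 shift [0.2718 0.0771 0.0922] turn [-2.0000e-02  2.0000e-02  1.4612e+02]
```

>>> servo_tool(series="0.272 0.077 0.06 0 0 -33.9 0.4;0.272 0.077 0.06 0 0 -33.9 0.4;0.272 0.077 0.06 0 0 -33.9 0.4;0.272 0.077 0.06 0 0 -33.9 0.4;0.272 0.077 0.06 0 0 -33.9 0.4")

```text
clock: 1.1
position: [0.5226, -0.2025, 0.16]
ee_rot: [-0.0, 0.682, 0.732, -0.0]
contact_force: [0.1, -1.1, 0.3]
width: 0.0514
gripper_force: 0.0
```

```bash
python3 r.py
```

```text
t 1.1 pos [ 0.5226 -0.2025  0.16  ] j6 -0.56 shift [0.0256 0.028  0.04  ] turn [-0.02  0.   -0.15]
t 1.1 pos [ 0.5226 -0.2025  0.16  ] j6 -0.56 shift [0.0256 0.028  0.04  ] turn [0.0000e+00 4.0000e-02 1.7985e+02]
```

>>> servo_tool(series="0.0256 0.028 0.04 0 0 0 0.4;0.0256 0.028 0.04 0 0 0 0.4;0.0256 0.028 0.04 0 0 0 0.4")

```text
clock: 1.4
position: [0.547, -0.1757, 0.119]
ee_rot: [-0.002, 0.682, 0.732, -0.001]
contact_force: [0.4, 0.2, 0.8]
width: 0.0513
gripper_force: 0.0
```

```bash
python3 r.py; python3 -c "
from h import *
snap('wrist','w1.png'); print(cam('wrist'))
print(proj('wrist',[[.543,-.0972,.044],[.533,.038,.03]]))"
```

```text
t 1.4 pos [ 0.547  -0.1757  0.119 ] j6 -0.50 shift [ 0.0006  0.0018 -0.001 ] turn [-0.22 -0.08 -0.16]
t 1.4 pos [ 0.547  -0.1757  0.119 ] j6 -0.50 shift [ 0.0006  0.0018 -0.001 ] turn [-1.3000e-01  3.5000e-01  1.7984e+02]
(array([[337.79804748,   0.        , 326.32929884],
       [  0.        , 337.79804748, 203.5205972 ],
       [  0.        ,   0.        ,   1.        ]]), array([0.01018068, 0.        , 0.        , 0.        , 0.        ]), array([ 0.54341577, -0.10856417,  0.26238481]), array([[ 0.99752275,  0.06808139,  0.01769979],
       [ 0.07033233, -0.96056668, -0.26900747],
       [-0.00131257,  0.26958594, -0.96297544]]))
[[ 327.42458975   89.58423489]
 [ 326.74389927 -175.59263086]]
```

View pics/w1.png

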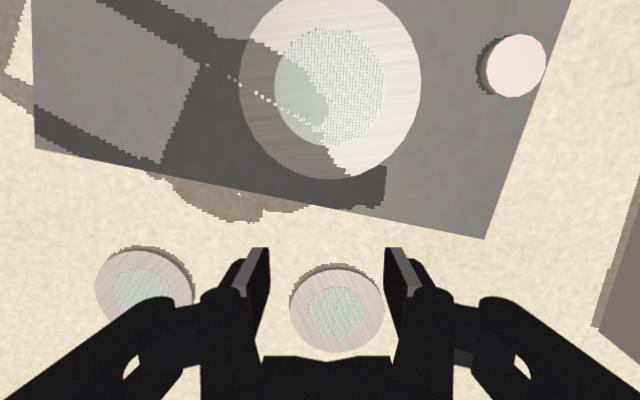

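The wrist view shows the cover centred at about (330,86), within about 2 mm of the estimate. The fingertips are at row 247 (columns 268 and 386), which puts them about 7 mm above the TCP height. I'll move forward for a quick look at both cover and chamber from close by.

>>> servo_tool(series="0.04 0 -0.03 0 0 0 0.4;0.08 0 -0.06 0 0 0 0.4;0.08 0 -0.06 0 0 0 0.4;0.08 0 -0.06 0 0 0 0.4;0.08 0 -0.06 0 0 0 0.4")

```text
clock: 1.95
position: [0.5418, -0.0986, 0.1809]
ee_rot: [0.0, 0.683, 0.73, -0.0]
contact_force: [0.0, 0.3, -0.8]
width: 0.0515
gripper_force: 0.0
```

```bash
python3 -c "
from h import *
print(manip.get_state()['position'])
snap('wrist','w2.png'); 
print(proj('wrist',[[.543,-.0972,.044],[.533,.038,.03]]))"
```

```text
[ 0.54177666 -0.0986164   0.18090562]
[[327.12297782 191.1871169 ]
 [326.10523528  17.11835964]]
```

View pics/w2.png

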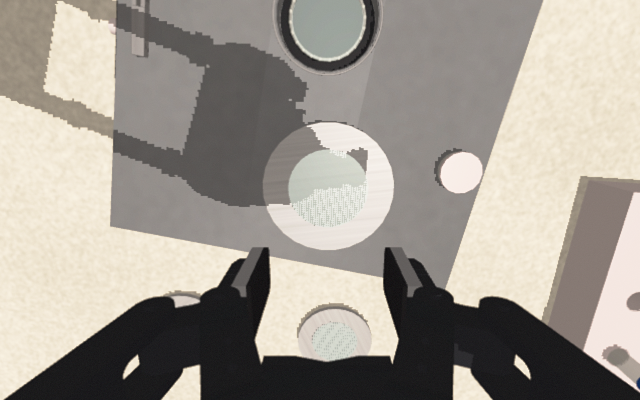

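The chamber's steel ring spans columns 276–381 with its bottom at row 74. The cover spans columns 263–394 and rows 122–250. I'll convert both to world positions.

```bash
cat > e.py <<'E'
from h import *
im=cv2.imread('pics/w2.png')
def circ(P):
    A=np.c_[2*P,np.ones(len(P))]; s=np.linalg.lstsq(A,(P**2).sum(1),rcond=None)[0]; return s[:2],np.sqrt(s[2]+s[:2]@s[:2])
print('cover',circ(ray('wrist',[(263,186),(394,186),(328,249.5),(290,239),(368,239)],.044)[:,:2]))
# chamber: dark disk outer boundary
g=cv2.cvtColor(im,cv2.COLOR_BGR2GRAY); c0=(328.5,20); pts=[]
for a in np.radians(np.arange(0,181,6)):
    rr=np.arange(36,62,.5); u=c0[0]+rr*np.cos(a); v=c0[1]+rr*np.sin(a)
    pr=cv2.remap(g,u.astype(np.float32)[None],v.astype(np.float32)[None],1)[0].astype(int)
    k=np.where(pr<60)[0]
    if len(k): pts.append((u[k[-1]],v[k[-1]]))
P=ray('wrist',pts,.03)[:,:2]; c,r=circ(P); e=abs(np.linalg.norm(P-c,axis=1)-r); print('chamber',circ(P[e<.0015]),len(P),(e<.0015).sum())
print('ring',circ(ray('wrist',[(276,18),(381.5,18),(328.5,74)],.03)[:,:2]))
E
python3 e.py
```

```text
cover (array([ 0.5442359 , -0.09610442]), np.float64(0.05547771249240927))
chamber (array([0.53420014, 0.03642158]), np.float64(0.0366842315543446)) 31 31
ring (array([0.5350678 , 0.03784396]), np.float64(0.040985680720517476))
```

```bash
sed -i 's/^CH=.*/CH=np.array([.535,.038])/' h.py
cat > r.py <<'E'
from h import *
import sys
C=np.array([.5442,-.096]); d=CH-C; d/=np.linalg.norm(d)
rel([*(CH-float(sys.argv[1])*d),float(sys.argv[2])],d)
E
python3 r.py .205 .06
```

```text
t 2.0 pos [ 0.5416 -0.0986  0.1804] j6 -0.37 shift [-0.0682  0.003   0.1204] turn [-0.05  0.03 -0.11]
t 2.0 pos [ 0.5416 -0.0986  0.1804] j6 -0.37 shift [-0.0682  0.003   0.1204] turn [5.0000e-02 7.0000e-02 1.7989e+02]
```

>>> servo_tool(series="-0.035 0.0015 0.02 0 0 0 0.4;-0.068 0.003 0.05 0 0 0 0.4;-0.068 0.003 0.09 0 0 0 0.4;-0.068 0.003 0.12 0 0 0 0.4;-0.068 0.003 0.12 0 0 0 0.4")

```text
clock: 2.5
position: [0.5456, -0.1647, 0.0556]
ee_rot: [-0.005, 0.683, 0.73, -0.002]
contact_force: [-0.0, -0.3, 0.1]
width: 0.0511
gripper_force: 0.0
```

>>> servo_tool(series="0 0 0.012 0 0 0 0.4;0 0 0.023 0 0 0 0.4;0 0 0.028 0 0 0 0.4;0 0 0.03 0 0 0 0.4;0 0 0.03 0 0 0 0.4")

```text
clock: 3.0
position: [0.5502, -0.1646, 0.031]
ee_rot: [0.0, 0.682, 0.731, 0.0]
contact_force: [0.2, 0.5, 0.2]
width: 0.0512
gripper_force: 0.0
```

```bash
python3 r.py .205 .026; python3 -c "from h import *; snap('wrist','w3.png')"
```

```text
t 3.0 pos [ 0.5502 -0.1646  0.031 ] j6 -0.48 shift [-0.0018 -0.0013  0.005 ] turn [0.03 0.02 0.02]
t 3.0 pos [ 0.5502 -0.1646  0.031 ] j6 -0.48 shift [-0.0018 -0.0013  0.005 ] turn [-3.0000e-02  5.0000e-02 -1.7998e+02]
```

View pics/w3.png

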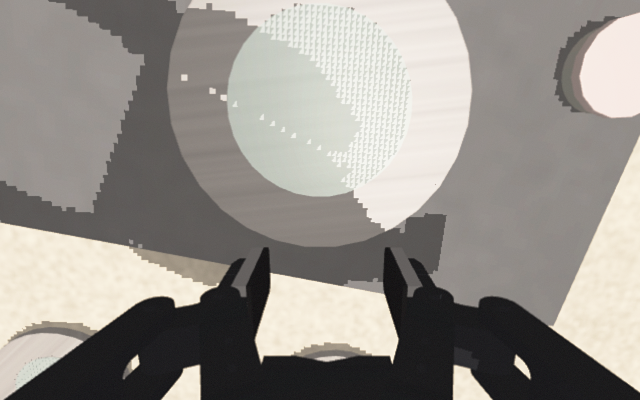

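The cover is centred at column 320 and the fingertips at 327, with a gap of about 10 mm ahead. I'll shift slightly sideways and lower carefully.

>>> servo_tool(series="0 -0.0015 0.002 0 0 0 0.4;0 -0.0015 0.004 0 0 0 0.4;0 -0.0015 0.005 0 0 0 0.4;0 -0.0015 0.005 0 0 0 0.4")

```text
clock: 3.45
position: [0.5485, -0.1648, 0.0268]
ee_rot: [0.0, 0.682, 0.731, 0.0]
contact_force: [-2.1, 1.4, 6.7]
width: 0.0511
gripper_force: 3.4
```

Light touch at TCP 0.0268. I'll raise 2.5 mm and push.

>>> servo_tool(series="0 0 -0.0025 0 0 0 0.4;0.006 0 -0.0025 0 0 0 0.4;0.012 0 -0.0025 0 0 0 0.4;0.02 0 -0.0025 0 0 0 0.4;0.028 0 -0.0025 0 0 0 0.4")

```text
clock: 3.95
position: [0.5469, -0.1366, 0.0283]
ee_rot: [0.001, 0.682, 0.731, -0.0]
contact_force: [-0.3, -2.0, 1.0]
width: 0.0511
gripper_force: 1.6
```

>>> servo_tool(series="0.008 0 0 0 0 0 0.4;0.016 0 0 0 0 0 0.4;0.024 0 0 0 0 0 0.4;0.032 0 0 0 0 0 0.4;0.04 0 0 0 0 0 0.4")

```text
clock: 4.45
position: [0.5438, -0.0963, 0.0282]
ee_rot: [0.0, 0.682, 0.731, -0.0]
contact_force: [0.6, -3.4, 1.6]
width: 0.0513
gripper_force: 1.7
```

```bash
python3 r.py .061 .0285; python3 -c "
from h import *
snap('wrist','w4.png'); print(proj('wrist',[[*CH,.03]]))"
```

```text
t 4.45 pos [ 0.5438 -0.0963  0.0282] j6 -0.37 shift [ 0.0736  0.0004 -0.0003] turn [0.01 0.01 0.01]
t 4.45 pos [ 0.5438 -0.0963  0.0282] j6 -0.37 shift [ 0.0736  0.0004 -0.0003] turn [-2.0000e-02  1.0000e-02 -1.7999e+02]
[[326.50874281 -85.61913623]]
```

View pics/w4.png

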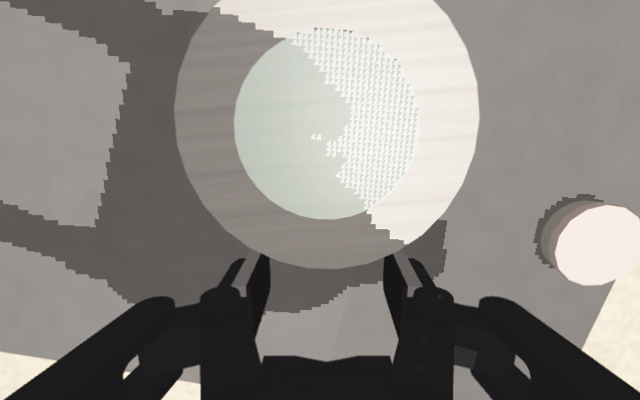

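The cover is centred (column 327) and riding against both fingers. I'll continue the push.

>>> servo_tool(series="0.008 0.0002 0 0 0 0 0.4;0.016 0.0004 0 0 0 0 0.4;0.024 0.0004 0 0 0 0 0.4;0.032 0.0004 0 0 0 0 0.4;0.04 0.0004 0 0 0 0 0.4")

```text
clock: 5.0
position: [0.5414, -0.0563, 0.0282]
ee_rot: [-0.0, 0.682, 0.731, -0.0]
contact_force: [0.0, -3.7, 1.1]
width: 0.0512
gripper_force: 1.8
```

>>> servo_tool(series="0.005 0 0 0 0 0 0.4;0.01 0 0 0 0 0 0.4;0.015 0 0 0 0 0 0.4;0.02 0 0 0 0 0 0.4;0.023 0 0 0 0 0 0.4")

```text
clock: 5.5
position: [0.54, -0.0338, 0.0283]
ee_rot: [0.0, 0.682, 0.731, -0.0]
contact_force: [0.8, -5.0, 2.7]
width: 0.0512
gripper_force: 2.2
```

```bash
python3 r.py .061 .0285; python3 -c "
from h import *
snap('wrist','w5.png')
im=snap('top','t2.png'); cv2.imwrite('pics/c2.png',cv2.resize(im[140:290,210:430],None,fx=3.6,fy=3.6))
print(proj('wrist',[[*CH,.038],[*CH,.044]]))"
```

```text
t 5.5 pos [ 0.54   -0.0338  0.0283] j6 -0.26 shift [ 0.011  -0.     -0.0002] turn [0.01 0.02 0.02]
t 5.5 pos [ 0.54   -0.0338  0.0283] j6 -0.26 shift [ 0.011  -0.     -0.0002] turn [-3.0000e-02  2.0000e-02 -1.7998e+02]
[[324.37626613  99.91169528]
 [324.2946193   99.47653131]]
```

View pics/w5.png

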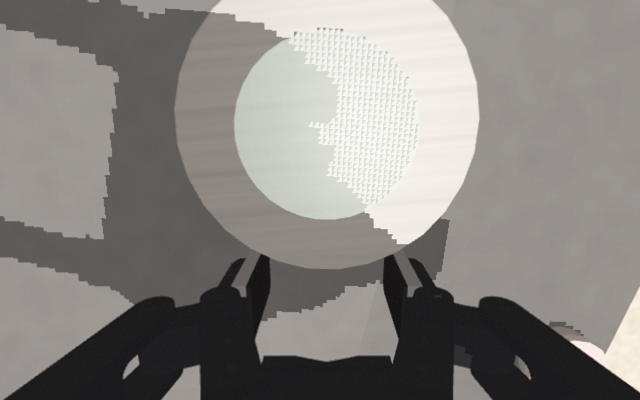

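The picture is unchanged, so the cover has not tipped yet. I'll continue in fine steps.

>>> servo_tool(series="0.002 0 0 0 0 0 0.4;0.004 0 0 0 0 0 0.4;0.006 0 0 0 0 0 0.4;0.006 0 0 0 0 0 0.4")

```text
clock: 6.0
position: [0.5393, -0.0275, 0.0281]
ee_rot: [-0.0, 0.683, 0.731, 0.0]
contact_force: [1.0, -1.7, 0.5]
width: 0.0514
gripper_force: 0.8
```

```bash
cat > k.py <<'E'
from h import *
import sys
s=manip.get_state(); im=snap('wrist',sys.argv[1]); g=cv2.cvtColor(im,cv2.COLOR_BGR2GRAY).astype(int)
# flange edges: right edge per row and bottom edge at centre columns
out=[]
for v in (60,90,117,150,180): 
    r=g[v,440:500]; out.append((440+int(np.argmin(np.diff(r))),v))
for u in (300,327,350):
    r=g[225:300,u]; out.append((u,225+int(np.argmin(np.diff(r)))))
print(out)
for z in(.044,.038):
    P=ray('wrist',out,z)[:,:2]; A=np.c_[2*P,np.ones(len(P))]; q=np.linalg.lstsq(A,(P**2).sum(1),rcond=None)[0]
    print(z,'centre',q[:2].round(4),'r %.4f'%np.sqrt(q[2]+q[:2]@q[:2]),'tcp',s['position'].round(4),'F',np.round(s['contact_force'],1))
E
python3 k.py w6.png
```

```text
[(466, 60), (474, 90), (477, 117), (474, 150), (463, 180), (300, 267), (327, 269), (350, 268)]
0.044 centre [0.5367 0.0316] r 0.0540 tcp [ 0.5393 -0.0275  0.0281] F [ 1.  -1.7  0.5]
0.038 centre [0.5368 0.0312] r 0.0565 tcp [ 0.5393 -0.0275  0.0281] F [ 1.  -1.7  0.5]
```

>>> servo_tool(series="0.001 0 0 0 0 0 0.4;0.002 0 0 0 0 0 0.4;0.003 0 0 0 0 0 0.4;0.003 0 0 0 0 0 0.4")

```text
clock: 6.45
position: [0.5387, -0.0246, 0.0277]
ee_rot: [-0.001, 0.682, 0.731, -0.0]
contact_force: [-0.1, -1.0, -0.6]
width: 0.051
gripper_force: 0.5
```

```bash
python3 k.py w7.png
```

```text
[(467, 60), (475, 90), (478, 117), (474, 150), (463, 180), (300, 266), (327, 269), (350, 267)]
0.044 centre [0.5362 0.0348] r 0.0540 tcp [ 0.5387 -0.0246  0.0277] F [-0.1 -1.  -0.6]
0.038 centre [0.5362 0.0344] r 0.0566 tcp [ 0.5387 -0.0246  0.0277] F [-0.1 -1.  -0.6]
```

View pics/w7.png

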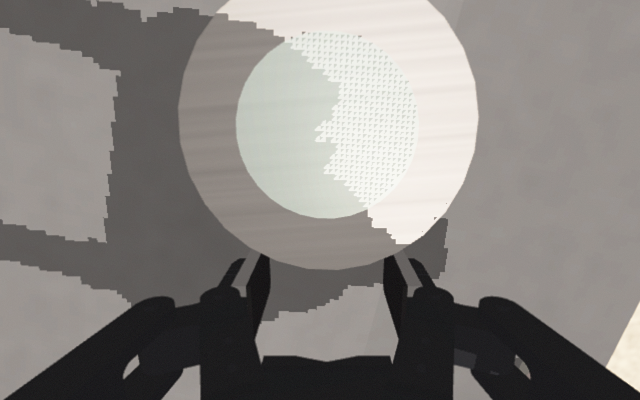

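The flange now spans columns 180–478, a little smaller than before, so it has tipped forward. I'll push on.

>>> servo_tool(series="0.001 0 0 0 0 0 0.4;0.002 0 0 0 0 0 0.4;0.003 0 0 0 0 0 0.4;0.003 0 0 0 0 0 0.4")

```text
clock: 6.9
position: [0.539, -0.022, 0.0282]
ee_rot: [0.0, 0.682, 0.731, -0.0]
contact_force: [0.6, -1.0, -1.1]
width: 0.0515
gripper_force: 0.8
```

```bash
python3 k.py w8.png
```

```text
[(462, 60), (469, 90), (472, 117), (467, 150), (456, 180), (300, 259), (327, 262), (350, 259)]
0.044 centre [0.5359 0.0387] r 0.0523 tcp [ 0.539  -0.022   0.0282] F [ 0.6 -1.  -1.1]
0.038 centre [0.536  0.0384] r 0.0548 tcp [ 0.539  -0.022   0.0282] F [ 0.6 -1.  -1.1]
```

The cover appears to have dropped: its trailing edge moved up 7 px. I'll back off, lift and check.

>>> servo_tool(series="-0.015 0 0 0 0 0 0.4;-0.035 0 -0.01 0 0 0 0.4;-0.05 0 -0.05 0 0 0 0.4;-0.05 0 -0.09 0 0 0 0.4;-0.05 0 -0.1 0 0 0 0.4")

```text
clock: 7.45
position: [0.5455, -0.0738, 0.1326]
ee_rot: [0.004, 0.683, 0.73, 0.002]
contact_force: [1.3, -1.2, 1.0]
width: 0.0509
gripper_force: 0.0
```

>>> servo_tool(series="0.0 0 0 0 0 0 0.4;0.0 0 0 0 0 0 0.4")

```text
clock: 7.65
position: [0.5417, -0.0719, 0.1273]
ee_rot: [-0.001, 0.683, 0.731, -0.0]
contact_force: [0.1, 0.1, 0.3]
width: 0.0511
gripper_force: 0.0
```

Run:
```python
from h import *
print(manip.get_state()['position']); im=snap('wrist','w9.png'); snap('side','s9.png')
g=cv2.cvtColor(im,cv2.COLOR_BGR2GRAY); t=np.radians(np.arange(0,360,60))
for z in (.038,.044):
    c=proj('wrist',[[*CH,z]])[0]; print(z,c)
    pts=[]
    for a in np.radians(np.arange(0,360,5)):
        dr=np.array([np.cos(a),np.sin(a)]); rr=np.arange(50,120,.5); q=c+rr[:,None]*dr
        pr=cv2.remap(cv2.GaussianBlur(g,(3,3),0),q[:,0].astype(np.float32)[None],q[:,1].astype(np.float32)[None],1)[0].astype(int)
        k=np.argmin(pr[6:]-pr[:-6])
        if (q>0).all() and q[k,1]<398: pts.append(q[k+3])
    P=ray('wrist',pts,z)[:,:2]
    for _ in range(8):
        A=np.c_[2*P,np.ones(len(P))]; s=np.linalg.lstsq(A,(P**2).sum(1),rcond=None)[0]; r=np.sqrt(s[2]+s[:2]@s[:2]); e=abs(np.linalg.norm(P-s[:2],axis=1)-r); P=P[e<max(.0012,2*np.median(e))]
    print(z,'centre',s[:2],'r',r,len(P),e.max())
```

```text
[ 0.54166965 -0.07193402  0.12730371]
0.038 [327.84164253  40.09154671]
0.038 centre [0.53453394 0.03866998] r 0.05543958876665162 19 0.0002516536827843127
0.044 [327.85547923  38.13709942]
0.044 centre [0.53521326 0.03734964] r 0.05346884775912533 21 0.00028798588422184607
```

View pics/w9.png

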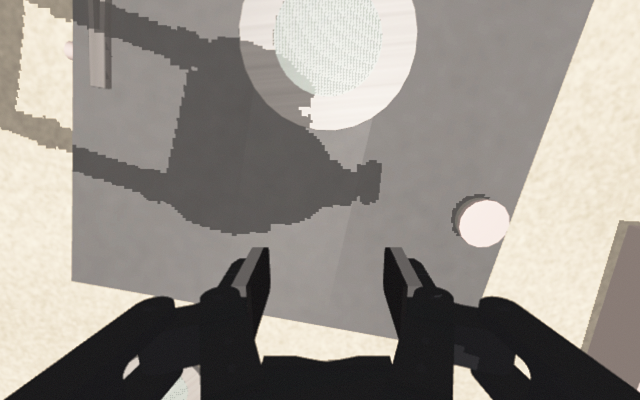

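The cover is at (0.5345,0.0387), less than 1 mm from the chamber centre. Its radius fits the seated flange height of 38 mm, and no shadow gap shows under the rim in the wrist picture. The gripper is clear, so I'll hand in.

```bash
python3 -c "
from rig import manip
print(manip.sign_off())"
```

```text
the job is handed in; nothing more can be done
None
```

The cover is over the chamber, dropped in and flat on the rim by the last wrist-camera measurement; the gripper is clear, the push touched only the cover (plus one light fingertip touch on the stage), and the job was handed in at about 8 s.

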